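# Pry open the dispenser cover and put the pry tool back on its rest

### The arm

A 7-joint arm with a two-finger parallel gripper is mounted at the origin on the work surface. World frame = base frame: x ahead of the robot, y to its left, z up, the work surface at z = 0. Lengths are in m, angles in degrees, forces in N, time in s.
With the tool pointing down it reaches from about 0.4 to 0.85 m from the base axis. Payload 4.5 kg.
Tool frame: the origin (TCP) lies at the centre of the arm's flange, where the gripper is bolted on; the fingertips stand 173 mm ahead of it and the grasp point (between the pads) lies 155 mm ahead of it; z points along the fingers, y is the line along which they close (so a half turn about z gives the same grasp; the last joint's range is limited). The gripper opens to 85 mm and grips with 20 to 120 N. Pads are 22 mm wide; open, the fingers measure 114 mm over their backs; the gripper's body (76 mm by 85 mm) begins 54 mm behind the grasp point. The pads swing forward as they close: fully open they stand 13 mm farther back than shut.
Start: joints at [-66.188, 39.483, -11.15, 89.685, 9.013, 51.709, -12.324], TCP at [0.233, 0.58, 0.405] pointing down, gripper open.
Joint ranges: [-172.22, 172.22], [-26.19, 119.32], [-84.43, 86.54], [7.71, 146.69], [-57.33, 237.33], [2.42, 119.75], [-152.13, 152.13]. Speed limits (degrees/s): [147.25, 147.25, 180, 180, 180, 180, 180].

### API

Orientations are given as a 3x3 rotation matrix whose columns are the frame's x, y, z axes.
In Python, from rig import sensors, imaging, robot gives the robot as it stands.
- The arm moves only by the tool move_arm, never from a script. Its argument "series" is one flat list of numbers, 7 for each row, row after row: the shift along the tool's x, y, z in mm, then the turn, a rotation vector about the tool's x, y, z in degrees, then the finger opening in mm, from 0 to 85.4. In form: [x, y, z, rx, ry, rz, claw, x, y, z, rx, ry, rz, claw, ...]. A call has exactly 10 rows; each row shifts and turns the commanded pose from where the row before left it, along the tool's axes as they then stand; what a row does not reach is not made up. A row lasts 1/12 s, in which the tool goes at most 41.7 mm and 7.16 degrees, less where a joint would pass 70% of its speed; a pose out of reach is approached as far as the arm can. A call is refused whole if a number of a shift passes 41.7 or a number of a turn 7.16, either way. A call with a gripper value outside its range is refused whole. The fingers move at their own pace and stop on an object; "grip_force" is the grip in N (left out, the last holds). Time passes only in rows, so rows that do not move let the fingers close, or fill a call up. It gives the time, the measured TCP pose, the force, the opening and the grip force at its end, in the units of the state.
- sensors.read_state(): the state, without advancing time (a new reading comes with each control period).
- imaging.grab_frame(name): name is "side" or "top"; returns a dict with "frame" (480x640x3 uint8, blue, green, red), "z_map" (480x640 float32, m along the optical axis (not along the pixel's ray), 0 where there is no reading), "camera_matrix" (3x3 intrinsics, pixels), "k1" (the pictures are not rectified: a ray, as slopes to the right and down, at radius r is drawn at 1 + k1 r^2 times it, then the intrinsics apply), "eye" and "rotation" of the camera in the world. Camera axes: x right, y down, z forward; pixel columns grow to the right and rows downward; lengths in m; the calibration is good to about 2 mm. A picture is of the moment at which its call begins.
- robot.job_done(): hands the job in; it is judged then, once.
The state is a dict: "clock": time; "joint_pos": joint angles; "qvel": joint speeds; "tau": joint torques, N m; "tcp_pos": TCP position; "orientation": TCP orientation; "ft_force": force on the tool from outside, world axes, zero at the start; "wrist_torque": the same for the moment, N m; "opening": finger opening in m; "gripper_force": force on a finger pad.
Only numpy, scipy, OpenCV 4.12 (cv2) and the standard library are available. Lean on these libraries where they do the work, as an engineer would, in place of code of your own. Each camera call takes 0.05 s, during which the arm holds its last target. There are 200 camera calls.

### The job

Open the hinged white cover of the detergent dispenser housing with the pry tool: slide its blade along the sloped ledge at least 2 cm in under the cover's front edge, lever the cover up with the blade and swing it right back on its stiff hinge until it is fully open. Then lay the tool in the two forks of its sloped rest, blade at the high end, and leave it there. Only the tool may touch the cover, never the gripper, and leave the other parts on the bench where they are.

Things in the scene. Friction and masses are not known exactly. Their poses are not given: they have to be found in the camera images.
- pry: Pry tool, about 90 g, flat on the bench at the start. Black box handle 90 x 20 wide x 24 high; origin at the centre of the handle's underside, x towards the blade, z up: handle x -45..45, z 0..24. Steel shank 10 wide x 8 high, x 45..75, then a flat steel blade 20 wide x 3 thick to x = 130, both centred at z = 12. Balance point near x = 20.
- pry_tip (a point): Middle of the blade's end edge: 130 mm ahead of the tool's origin, 12 mm above the handle's underside; axes as the tool's.
- housing: Grey plastic dispenser housing 146 wide, fixed on a sloped aluminium jig. Origin on the bench straight below the middle of the closed cover's front edge; x is horizontal from that edge towards the hinge, z up. Its top face with the closed cover climbs at 35 degrees towards +x. In front of it is free space; its 10 high base plate reaches no further forward than the ledge.
- cover (a joint): Opening angle of the cover, rad: 0 closed, growing as the front edge swings up and back, stop at 2.0 (115 degrees, fully open). The cover is a white plastic plate 110 from front edge to hinge x 132 wide x 6 thick, 0.1 kg, no handle. It needs about 2 N at the front edge; the hinge is stiff, so it stays where it is left.
- cover_edge (a point): Middle of the cover's front edge, on the underside; when closed 160 mm above the bench, over the housing's origin. Moves with the cover; axes: x from the front edge to the hinge (up the slope when closed), y along the edge, z out of the cover's top.
- cover_hinge (a point): Middle of the hinge line, at the cover's underside, 110 mm up the slope from the closed front edge (90 mm on in the housing's x, 223 mm above the bench); the hinge runs along the housing's y.
- slot (a point): Middle of the slot's floor, under the closed cover's front edge. The slot under that edge is 134 wide and 8 high; its floor is a flat ledge parallel to the closed cover, 8 below its underside, from 15 in front of the edge (down-slope) to 30 behind it; further in is the hollow, 50 deep. Axes as the housing's.
- rest: Fixed tool rest: base plate 150 x 70 x 10, two aluminium forks on posts. Origin on the bench; x horizontal from the low rear to the high front fork. In it the tool climbs at 20 degrees to +x, blade at the high end. Forks are 8 thick with 12 high prongs: rear (gap 28) takes the handle at tool x = -32, front (gap 20) the shank at tool x = 60; 84 between them is free for fingers.
- rest_seat (a point): Where the tool's origin (centre of the handle's underside) lies when the tool is in the rest: 75 mm straight above the rest's origin; axes as the rest's.
- screw_tray: Bystander: open steel tray 100 x 140 x 35; origin under its centre.
- pulley: Bystander: aluminium pulley, 64 across, 30 high; origin under its centre.
- flap: Bystander: grey dosing flap 60 x 55 x 12 with a round knob on top, 22 high in all; origin under its centre.
Things that resemble listed ones, but are neither listed nor needed, are in the scene too. What is meant by the pry is not orange or red, and is the smaller of those in its own colour.

How it is judged (in metres and radians):
On the way, in this order (a step that is already met when the one before it is completed fails the run):
1. the blade is at least 18 mm in under the closed cover's front edge, in the slot (x of pry_tip in the frame of cover_edge between 0.018 and 0.09 m and z of pry_tip in the frame of cover_edge between -0.012 and 0.001 m and y of pry_tip in the frame of cover_edge between -0.066 and 0.066 m and value of joint cover below 0.15 rad), for 0.1 s.
2. the blade levers the cover up past 0.3 rad (value of joint cover above 0.3 rad and contact force between pry and cover above 0.1 N).
3. the cover is swung open past 1.75 rad (value of joint cover above 1.75 rad), for 0.1 s.
At the end, for the whole second after the job is handed in: The cover stands open past 1.75 rad (100 degrees) and still; the pry tool lies still in both forks of the rest, blade at the high end, its origin within 16 mm of the rest's seat point and sloping 13 to 27 degrees (value of joint cover above 1.75 rad and distance between pry and rest_seat below 0.016 m and x of pry_tip in the frame of rest above 0.095 m and angle between pry's own z axis and vertical between 0.22 and 0.48 rad and contact force between pry and rest above 0.2 N and linear speed of pry below 0.02 m/s and velocity of joint cover below 0.05 rad/s); the robot touches nothing.
It fails at once if the gripper or arm touches the cover (contact force between any of the fingers, the arm and cover above 1 N).
It fails at once if the screw_tray is moved by more than 20 mm (distance of screw_tray from where it was at the start of the episode above 0.02 m).
It fails at once if the pulley is moved by more than 20 mm (distance of pulley from where it was at the start of the episode above 0.02 m).
It fails at once if the flap is moved by more than 20 mm (distance of flap from where it was at the start of the episode above 0.02 m).
It also fails if it takes over 58 s, if anything falls off the work surface, if the arm or the gripper's body presses on something with over 40 N, if the wrist force passes 120 N, or if a joint passes its speed limit or range.

## Working session

There is one attempt and no reset: what is moved stays moved. The work goes in short steps, Python scripts to look and compute and a tool call to move; the robot and the scene stay as the last step left them, time stands still between calls to the robot, and variables do not carry over. Pictures are saved under pics/ and viewed, at most 10 in all, crops included, and the job is handed in when it is done.

Besides the shell and the picture viewer there is one more tool, called after ">>>" as a command line: name --argument value ..., lists and objects as JSON in quotes. move_arm: Moves the arm, as the interface text tells. Its arguments: {"type":"object","properties":{"series":{"type":"array"},"grip_force":{"type":"number"}},"required":["series"]}

```bash
ls; mkdir -p pics; cat > h.py <<'E'
import numpy as np, cv2, pickle
from rig import sensors, imaging, robot
def grab(n):
    f=imaging.grab_frame(n); pickle.dump(f,open(f'/tmp/{n}.pkl','wb')); return f
def load(n): return pickle.load(open(f'/tmp/{n}.pkl','rb'))
def cloud(f):
    K=np.array(f['camera_matrix']);v,u=np.mgrid[0:480,0:640]
    x=(u-K[0,2])/K[0,0];y=(v-K[1,2])/K[1,1]
    rd=np.hypot(x,y);r=rd.copy()
    for _ in range(20): r=rd/(1+f['k1']*r*r)
    s=np.where(rd>0,r/np.maximum(rd,1e-9),1)
    z=f['z_map'];P=np.stack([x*s*z,y*s*z,z],-1)
    W=P@np.array(f['rotation']).T+np.array(f['eye']);W[z==0]=np.nan
    return W
E
python3 - <<'E'
from h import *
s=sensors.read_state();print(s)
for n in('top','side'):
    f=grab(n);cv2.imwrite(f'pics/{n}0.png',f['frame']);print(f['eye'],f['rotation'],f['k1'],f['camera_matrix'])
E
```

```text
pics
{'clock': 0.0, 'joint_pos': array([-66.18840912,  39.53439835, -11.14385583,  89.74659793,
         9.0107526 ,  51.70821443, -12.32393954]), 'qvel': array([ 0.03429024, -0.07075721,  0.13467753, -0.00490254, -0.02913589,
       -0.02083578,  0.03464898]), 'tau': array([-5.43963688e-04, -5.39601982e+01, -1.26628026e+00, -1.58544856e+01,
        9.21365165e-03,  9.65392595e-03,  3.19359856e-06]), 'tcp_pos': array([0.23276744, 0.57967498, 0.40386204]), 'orientation': array([[-9.28021830e-01,  3.72525351e-01, -5.88644894e-04],
       [ 3.72525797e-01,  9.28020124e-01, -1.78329687e-03],
       [-1.18048983e-04, -1.87422383e-03, -9.99998237e-01]]), 'ft_force': array([-0.61817151,  0.00516005,  1.36553973]), 'wrist_torque': array([ 0.05030596, -0.00313044, -0.02392957]), 'gripper_force': 0.0, 'opening': 0.08567138009330308}
[ 0.37619764 -0.05874634  1.08956418] [[-1.02198036e-02 -9.88841535e-01  1.48620237e-01]
 [-9.99947755e-01  1.01371446e-02 -1.31368383e-03]
 [-2.07559695e-04 -1.48625898e-01 -9.88893472e-01]] 0.024250041332348187 [[438.48830107   0.         318.50422633]
 [  0.         438.48830107 235.22392225]
 [  0.           0.           1.        ]]
[ 0.49217949 -0.75470862  0.93466942] [[ 0.99830387 -0.04780877  0.03322202]
 [-0.05769667 -0.73623274  0.67426438]
 [-0.00777661 -0.67503754 -0.7377424 ]] 0.05532109995602257 [[529.29829521   0.         323.18587206]
 [  0.         529.29829521 239.43568413]
 [  0.           0.           1.        ]]
```

View pics/top0.png

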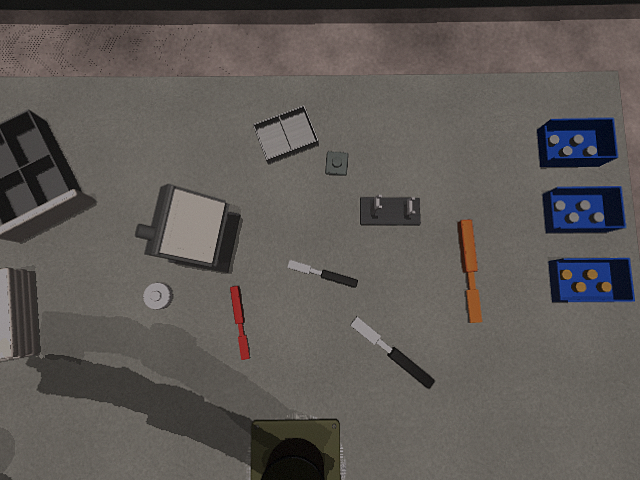

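View pics/side0.png

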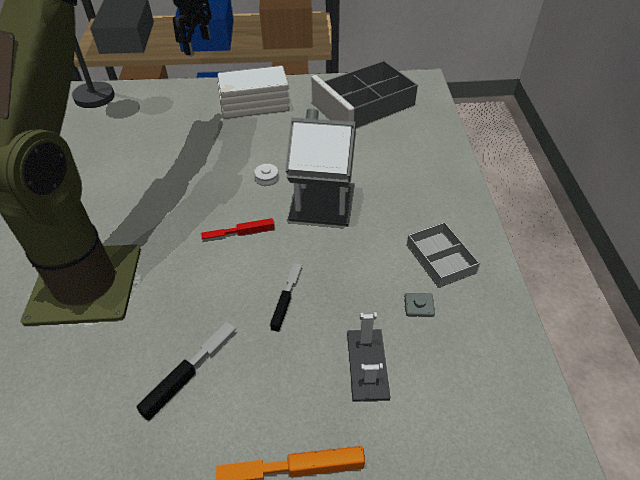

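Top view candidates for the pry: small black tool (323,273), large black tool (392,352), red (240,322) and orange (470,270). By the description it is the small black one. The rest is at (390,210), the housing at (195,228) with its front edge facing right, at about column 230. The tray is at (286,134), the flap at (337,163) and the pulley at (157,296).

```bash
python3 - <<'E'
from h import *
np.set_printoptions(precision=4,suppress=True)
for n in('top','side'):
    f=load(n);W=cloud(f)
    img=f['frame'].astype(int);mx=img.max(2);mn=img.min(2)
    X,Y,Z=W[...,0],W[...,1],W[...,2]
    print(n,'bench z',np.nanmedian(Z[150:400:5,280:420:5]) )
    # pry: region
    if n=='top': c=(slice(255,292),slice(282,362))
    else: c=(slice(260,332),slice(265,306))
    m=np.zeros(Z.shape,bool);m[c]=True
    hd=m&(mx<60)&(Z>0.012);bl=m&(mn>130)
    for nm,k in(('handle',hd),('blade',bl)):
        p=W[k];p=p[~np.isnan(p[:,0])]
        r=cv2.minAreaRect((p[:,:2]*1000).astype(np.float32));print(nm,len(p),r,'z',np.percentile(p[:,2],[5,50,95]))
    # cover: white region
    c=(slice(185,270),slice(155,232)) if n=='top' else (slice(118,182),slice(284,358))
    m[:]=False;m[c]=True
    cv=m&(mn>150)&(Z>.14);p=W[cv];p=p[~np.isnan(p[:,0])]
    ctr=np.median(p,0);U,S,V=np.linalg.svd(p-p.mean(0),full_matrices=False)
    nn=V[2]*np.sign(V[2][2]);res=(p-p.mean(0))@nn
    print('cover',len(p),'normal',nn,'slope',np.degrees(np.arccos(nn[2])),'res',res.std(),'zr',np.percentile(p[:,2],[1,99]))
    h=-np.array([nn[0],nn[1],0]);h/=np.linalg.norm(h);print('uphill',h,np.degrees(np.arctan2(h[1],h[0])))
    r=cv2.minAreaRect((p[:,:2]*1000).astype(np.float32));print(r,cv2.boxPoints(r))
    # rest: 
    c=(slice(190,232),slice(352,428)) if n=='top' else (slice(308,405),slice(342,395))
    m[:]=False;m[c]=True
    for lo,hi in((.006,.016),(.05,.2)):
        p=W[m&(Z>lo)&(Z<hi)];r=cv2.minAreaRect((p[:,:2]*1000).astype(np.float32));print('rest',lo,len(p),r,'zmax',np.percentile(p[:,2],99))
f=load('top')['frame'];g=load('side')['frame']
a=cv2.resize(f[240:310,270:380],None,fx=5,fy=5,interpolation=cv2.INTER_CUBIC)
b=cv2.resize(f[180:240,345:435],None,fx=5,fy=4,interpolation=cv2.INTER_CUBIC)
b=cv2.copyMakeBorder(b,0,0,0,a.shape[1]-b.shape[1],cv2.BORDER_CONSTANT)
cv2.imwrite('pics/c1.png',np.vstack([a,b]))
E
```

```text
top bench z 0.0007347574580112148
handle 312 ((430.6163330078125, -108.613525390625), (89.19413757324219, 20.229543685913086), 72.91309356689453) z [0.0199 0.0239 0.0274]
blade 213 ((456.6666564941406, -25.00293731689453), (83.03410339355469, 18.83275604248047), 72.44692993164062) z [0.0113 0.0142 0.0183]
cover 10 normal [-0.1086 -0.5657  0.8174] slope 35.170877368307885 res 0.0013469208971079712 zr [0.171  0.2285]
uphill [ 0.1885  0.9821 -0.    ] 79.1352339505381
((530.908447265625, 223.75955200195312), (104.68177032470703, 92.40324401855469), 44.80968475341797) [[461.2143 219.6499]
 [526.3359 154.0943]
 [600.6025 227.8692]
 [535.481  293.4248]]
rest 0.006 1347 ((590.0047607421875, -240.15382385253906), (151.29270935058594, 86.18082427978516), 88.63019561767578) zmax 0.015097301923280581
rest 0.05 207 ((599.5947875976562, -237.78707885742188), (97.57577514648438, 38.00642013549805), 87.30313873291016) zmax 0.11726087489485491
side bench z 0.0014536958698315727
handle 409 ((437.6358642578125, -93.90013122558594), (120.83016967773438, 21.093244552612305), 73.04145050048828) z [0.0134 0.0239 0.0272]
blade 1919 ((439.441650390625, -55.360382080078125), (197.32090759277344, 92.46587371826172), 88.19847106933594) z [-0.0023  0.0009  0.0148]
cover 2728 normal [-0.109  -0.5611  0.8206] slope 34.85771535175324 res 0.002293916924826103 zr [0.166  0.2279]
uphill [ 0.1907  0.9816 -0.    ] 79.00556189072229
((531.9055786132812, 198.4221649169922), (95.36534881591797, 133.68704223632812), 79.95768737792969) [[457.7715 163.1259]
 [589.4103 139.8142]
 [606.0397 233.7184]
 [474.4009 257.0302]]
rest 0.006 2116 ((599.6033935546875, -222.24859619140625), (189.29656982421875, 86.06670379638672), 83.91188049316406) zmax 0.014992384155466235
rest 0.05 406 ((602.989501953125, -238.10565185546875), (98.39076232910156, 37.71017837524414), 86.23200988769531) zmax 0.11571101243093143
```

View pics/c1.png

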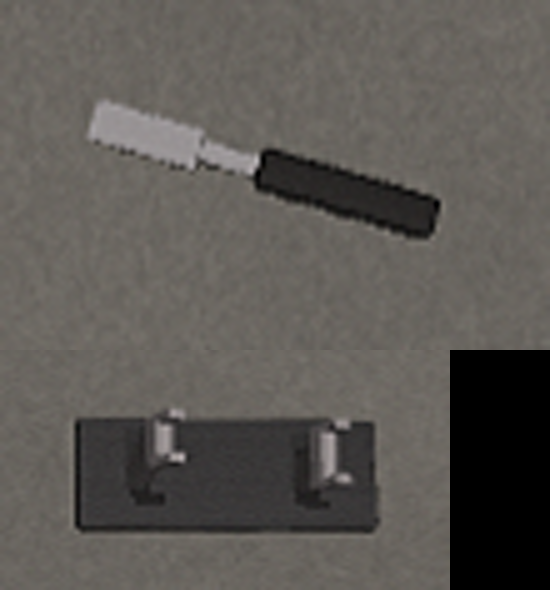

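The crop confirms the small black tool, with handle at (345,205) and blade at (145,133) in the crop. In the rest, the narrow, high fork is the left one, at crop (170,437). Next I refine the housing and rest poses.

```bash
cat >> h.py <<'E'
def ray(f,uv,z):
    K=np.array(f['camera_matrix']);x=(uv[0]-K[0,2])/K[0,0];y=(uv[1]-K[1,2])/K[1,1]
    rd=np.hypot(x,y);r=rd
    for _ in range(30): r=rd/(1+f['k1']*r*r)
    s=r/rd if rd>0 else 1
    d=np.array(f['rotation'])@np.array([x*s,y*s,1]);e=np.array(f['eye'])
    return e+d*(z-e[2])/d[2]
E
python3 - <<'E'
from h import *
np.set_printoptions(precision=4,suppress=True)
for n,c in(('top',(slice(180,275),slice(150,240))),('side',(slice(115,185),slice(280,362)))):
    f=load(n);W=cloud(f);g=f['frame'].min(2)
    sub=g[c];t,_=cv2.threshold(sub.copy(),0,255,cv2.THRESH_OTSU)
    m=np.zeros(g.shape,np.uint8);m[c]=(sub>t)
    m&=(W[...,2]>.15).astype(np.uint8)
    k=cv2.findContours(m,cv2.RETR_EXTERNAL,cv2.CHAIN_APPROX_NONE)[0];k=max(k,key=cv2.contourArea)
    q=cv2.approxPolyDP(k,6,True)[:,0];print(n,'thr',t,cv2.contourArea(k),q.tolist())
    p=W[(m>0)&(W[...,2]>.15)]
    U,S,V=np.linalg.svd(p-p.mean(0),full_matrices=False);nn=V[2]*np.sign(V[2][2])
    print(' n',nn,'yaw',np.degrees(np.arctan2(-nn[1],-nn[0])),'ctr',p.mean(0),(p.mean(0)@nn))
    r=cv2.minAreaRect((p[:,:2]*1000).astype(np.float32));print(' rect',r)
    for uv in q:
        a=W[uv[1],uv[0]]
        zz=.165 if abs(a[2]-.165)<.03 else .228
        print(' corner',uv,zz,ray(f,uv,zz),'depthpt',a)
    # rest
    c2=(slice(190,232),slice(352,428)) if n=='top' else (slice(308,405),slice(342,395))
    g=f['frame'].max(2);sub=g[c2];Z=W[...,2][c2]
    m=((sub<75)&(Z>.004)&(Z<.018)).astype(np.uint8)
    uv=np.argwhere(m)[:,::-1]+[c2[1].start,c2[0].start]
    P=np.array([ray(f,a,.01)[:2]*1000 for a in uv],np.float32);print(' base',cv2.minAreaRect(P))
    Wc=W[c2];p=Wc[(Z>.06)]
    med=np.median(p[:,1])
    for nm,k in(('hi-y',p[:,1]>-.23),('lo-y',p[:,1]<-.24)):
        q=p[k];print(' fork',nm,len(q),cv2.minAreaRect((q[:,:2]*1000).astype(np.float32)),'z',np.percentile(q[:,2],[5,50,99]))
E
```

```text
top thr 84.0 3272.5 [[175, 189], [160, 252], [211, 262], [224, 203]]
 n [-0.1049 -0.5658  0.8178] yaw 79.49588641228657 ctr [0.5312 0.1998 0.1994] -0.005697945837585872
 rect ((533.1690673828125, 200.5494384765625), (96.76175689697266, 135.5716552734375), 79.44524383544922)
 corner [175 189] 0.228 [0.6027 0.228  0.228 ] depthpt [0.6028 0.2281 0.2279]
 corner [160 252] 0.228 [0.4755 0.2526 0.228 ] depthpt [0.4758 0.2538 0.2248]
 corner [211 262] 0.165 [0.4604 0.1674 0.165 ] depthpt [0.4604 0.1675 0.1645]
 corner [224 203] 0.165 [0.5874 0.1428 0.165 ] depthpt [0.5871 0.1425 0.1665]
 base ((597.4041137695312, -239.99856567382812), (150.1350860595703, 71.41288757324219), 88.62340545654297)
 fork hi-y 100 ((599.3458251953125, -196.4637908935547), (14.528409004211426, 30.438968658447266), 88.35733032226562) z [0.0694 0.1027 0.1175]
 fork lo-y 79 ((597.4256591796875, -279.5500793457031), (13.93817138671875, 37.60304260253906), 87.30313873291016) z [0.0606 0.066  0.0789]
side thr 145.0 2640.0 [[294, 122], [288, 168], [346, 173], [350, 127]]
 n [-0.1097 -0.5608  0.8206] yaw 78.93120327643719 
[... 160 characters left out ...]
ner [294 122] 0.228 [0.4789 0.2552 0.228 ] depthpt [0.4789 0.2541 0.2288]
 corner [288 168] 0.165 [0.4605 0.1711 0.165 ] depthpt [0.4603 0.1772 0.1599]
 corner [346 173] 0.165 [0.589  0.1453 0.165 ] depthpt [0.5889 0.1447 0.1655]
 corner [350 127] 0.228 [0.6036 0.2277 0.228 ] depthpt [0.6036 0.2277 0.228 ]
 base ((600.5206298828125, -240.83026123046875), (152.25050354003906, 69.36323547363281), 88.87479400634766)
 fork hi-y 224 ((601.7850341796875, -196.7449493408203), (13.767065048217773, 30.04588508605957), 80.55184173583984) z [0.0639 0.0918 0.1161]
 fork lo-y 115 ((600.232666015625, -279.8375549316406), (37.90877914428711, 12.48127269744873), 0.26285311579704285) z [0.0617 0.0659 0.0801]
```

```bash
cat >> h.py <<'E'
from scipy.spatial.transform import Rotation as Ro, Slerp
d2=np.pi/180
HY,HO=79.2,np.array([.5245,.1579,0])   # housing
RY,RO=88.7,np.array([.599,-.248,0])    # rest
def toolR(yaw,pitch):  # gripper orientation that has tool x along the pry x (yaw, climbing at pitch)
    c,s=np.cos(yaw*d2),np.sin(yaw*d2);cp,sp=np.cos(pitch*d2),np.sin(pitch*d2)
    x=np.array([c*cp,s*cp,sp]);y=np.array([s,-c,0]);return np.stack([x,y,np.cross(x,y)],1)
GX,GZ=0.,.022   # grasp point in the pry frame
def tcp_for(point,yaw,pitch,local): # TCP so that pry-local point is at 'point'
    R=toolR(yaw,pitch);Rp=np.stack([R[:,0],-R[:,1],-R[:,2]],1)
    g=np.array([GX,0,GZ]);return point+Rp@(g-np.array(local))-R[:,2]*.155,R
def tip(yaw,pitch,point): return tcp_for(np.array(point),yaw,pitch,[.130,0,.012])
def pry_now(local=(.13,0,.012)):
    s=sensors.read_state();R=s['orientation'];Rp=np.stack([R[:,0],-R[:,1],-R[:,2]],1)
    return s['tcp_pos']+R[:,2]*.155+Rp@(np.array(local)-np.array([GX,0,GZ])),Rp
def plan(wps,claw,start=None):
    """wps: list of (pos,R,nrows)"""
    s=sensors.read_state();p,R=(s['tcp_pos'],s['orientation']) if start is None else start
    p=p.copy();rows=[]
    for P,Q,n in wps:
        p0,S=p.copy(),Slerp([0,1],Ro.from_matrix([R,Q]))
        for i in range(1,n+1):
            tp=p0+(P-p0)*i/n;tr=S(i/n)
            dp=np.round(R.T@(tp-p)*1000,1);dr=np.round((Ro.from_matrix(R).inv()*tr).as_rotvec()/d2,2)
            rows.append([*dp,*dr,claw]);p=p+R@dp/1000;R=R@Ro.from_rotvec(dr*d2).as_matrix()
    a=np.array(rows);print('max',abs(a[:,:3]).max(),abs(a[:,3:6]).max(),len(a))
    for i in range(0,len(a),10):
        b=a[i:i+10];print('['+', '.join(','.join(f'{v+0:g}' for v in r) for r in b)+']')
    return p,R
E
python3 - <<'E'
from h import *
R=toolR(72.7,0);P=np.array([.4315,-.108,.155+.022])
plan([(np.array([.40,.3,.40]),Slerp([0,1],Ro.from_matrix([sensors.read_state()['orientation'],R]))(.4).as_matrix(),9),(P+[0,0,.09],R,11)],50)
E
```

```text
max 37.2 4.66 20
[-28.8,-21.9,0.5,0,0,3.8,50, -30.2,-20,0.5,-0.01,0.01,3.79,50, -31.5,-17.9,0.4,0,0,3.8,50, -32.6,-15.8,0.5,0,0,3.8,50, -33.5,-13.6,0.5,-0.01,0.01,3.79,50, -34.4,-11.4,0.4,0,0,3.8,50, -35.1,-9,0.5,0,0,3.8,50, -35.5,-6.7,0.5,-0.01,0.01,3.8,50, -36,-4.4,0.4,0,0,3.79,50, -32.4,-18.3,12.1,0,0,4.66,50]
[-33.7,-15.7,12.1,-0.01,0.01,4.66,50, -34.9,-12.8,12.2,0,0,4.66,50, -35.8,-10,12.1,0,0.01,4.66,50, -36.6,-7,12.1,-0.01,0,4.66,50, -36.9,-4.1,12.1,0,0.01,4.66,50, -37.2,-1,12.1,-0.01,0,4.66,50, -37.1,2,12.1,0,0,4.66,50, -36.9,5,12.1,0,0.01,4.66,50, -36.3,8,12.1,-0.01,0,4.66,50, -35.6,10.9,12.1,0,0.01,4.66,50]
```

```bash
python3 - <<'E'
from h import *
R=toolR(72.7,0);P=np.array([.4315,-.108,.155+.022])
plan([(np.array([.33,.3,.40]),Slerp([0,1],Ro.from_matrix([sensors.read_state()['orientation'],R]))(.4).as_matrix(),8),(P+[0,0,.09],R,12)],50)
E
```

```text
max 35.0 4.28 20
[-24.3,-27.9,0.5,0,0,4.27,50, -26.3,-26.1,0.6,-0.01,0.01,4.27,50, -28.2,-24,0.5,0,0,4.27,50, -29.9,-21.8,0.6,0,0.01,4.28,50, -31.4,-19.5,0.5,-0.01,0,4.27,50, -32.8,-17.2,0.5,0,0,4.27,50, -34,-14.6,0.5,0,0.01,4.27,50, -35,-12.1,0.6,-0.01,0,4.27,50, -32.9,-12,11.1,0,0,4.27,50, -33.7,-9.5,11.1,-0.01,0.01,4.27,50]
[-34.4,-6.9,11.1,0,0,4.28,50, -34.7,-4.4,11.1,0,0.01,4.27,50, -35,-1.7,11.1,-0.01,0,4.27,50, -35,0.8,11.1,0,0,4.27,50, -34.9,3.4,11.1,0,0.01,4.27,50, -34.5,6.1,11.1,-0.01,0,4.27,50, -34,8.6,11.1,0,0.01,4.28,50, -33.2,11,11,0,0,4.27,50, -32.3,13.6,11.1,-0.01,0,4.27,50, -31.2,15.9,11.1,0,0.01,4.27,50]
```

>>> move_arm --series '[-24.3, -27.9, 0.5, 0, 0, 4.27, 50, -26.3, -26.1, 0.6, 0, 0, 4.27, 50, -28.2, -24, 0.5, 0, 0, 4.27, 50, -29.9, -21.8, 0.6, 0, 0, 4.28, 50, -31.4, -19.5, 0.5, 0, 0, 4.27, 50, -32.8, -17.2, 0.5, 0, 0, 4.27, 50, -34, -14.6, 0.5, 0, 0, 4.27, 50, -35, -12.1, 0.6, 0, 0, 4.27, 50, -32.9, -12, 11.1, 0, 0, 4.27, 50, -33.7, -9.5, 11.1, 0, 0, 4.27, 50]' --grip_force 90

```text
clock: 0.93
tcp_pos: [0.3473, 0.2308, 0.3784]
orientation: [[-0.426, 0.905, 0.002], [0.905, 0.426, 0.001], [0.0, 0.002, -1.0]]
ft_force: [0.4, 0.0, 0.1]
opening: 0.0505
gripper_force: 0.0
```

>>> move_arm --series '[-34.4, -6.9, 11.1, 0, 0, 4.28, 50, -34.7, -4.4, 11.1, 0, 0, 4.27, 50, -35, -1.7, 11.1, 0, 0, 4.27, 50, -35, 0.8, 11.1, 0, 0, 4.27, 50, -34.9, 3.4, 11.1, 0, 0, 4.27, 50, -34.5, 6.1, 11.1, 0, 0, 4.27, 50, -34, 8.6, 11.1, 0, 0, 4.28, 50, -33.2, 11, 11, 0, 0, 4.27, 50, -32.3, 13.6, 11.1, 0, 0, 4.27, 50, -31.2, 15.9, 11.1, 0, 0, 4.27, 50]'

```text
clock: 1.77
tcp_pos: [0.4317, -0.1093, 0.2665]
orientation: [[0.301, 0.954, -0.0], [0.954, -0.301, 0.0], [0.0, -0.0, -1.0]]
ft_force: [1.2, 0.4, 0.1]
opening: 0.0502
gripper_force: 0.0
```

```bash
python3 - <<'E'
from h import *
R=toolR(72.7,0);P=np.array([.4315,-.108,.155+.022]);s=sensors.read_state();print(s['clock'],s['tcp_pos'],s['orientation'],s['joint_pos'],s['opening'])
plan([(P+[0,0,.03],R,4),(P,R,6)],50)
E
```

```text
1.7667 [ 0.43173785 -0.10934716  0.26646111] [[ 3.00986332e-01  9.53628385e-01 -3.62029231e-04]
 [ 9.53628426e-01 -3.00986210e-01  3.55198159e-04]
 [ 2.29761241e-04 -4.52151157e-04 -9.99999871e-01]] [  7.91571055  42.10154384   0.59252624 126.99059203  -2.18382247
  10.94062318  -7.0171707 ] 0.050190765477374596
max 14.9 0.06 10
[0.3,-0.2,14.9,-0.01,0,-0.05,50, 0.3,-0.1,14.8,0,-0.01,-0.06,50, 0.3,-0.2,14.9,-0.01,0,-0.05,50, 0.3,-0.1,14.9,-0.01,0,-0.06,50, 0,0,5,0,0,0,50, 0,0,5,0,0,0,50, 0,0,5,0,0,0,50, 0,0,5,0,0,0,50, 0,0,5,0,0,0,50, 0,0,5,0,0,0,50]
```

>>> move_arm --series '[0.3, -0.2, 14.9, 0, 0, -0.05, 50, 0.3, -0.1, 14.8, 0, 0, -0.05, 50, 0.3, -0.2, 14.9, 0, 0, -0.05, 50, 0.3, -0.1, 14.9, 0, 0, -0.05, 50, 0, 0, 8, 0, 0, 0, 50, 0, 0, 8, 0, 0, 0, 50, 0, 0, 7, 0, 0, 0, 50, 0, 0, 5, 0, 0, 0, 50, 0, 0, 2, 0, 0, 0, 40, 0, 0, 0, 0, 0, 0, 30]'

```text
clock: 2.6
tcp_pos: [0.436, -0.1083, 0.1923]
orientation: [[0.294, 0.956, -0.01], [0.956, -0.294, -0.002], [-0.004, -0.009, -1.0]]
ft_force: [-0.7, -0.1, -0.9]
opening: 0.0309
gripper_force: 0.0
```

>>> move_arm --series '[0, 0, 0, 0, 0, 0, 10, 0, 0, 0, 0, 0, 0, 10, 0, 0, 0, 0, 0, 0, 10, 0, 0, 0, 0, 0, 0, 10, 0, 0, 0, 0, 0, 0, 10, 0, 0, 0, 0, 0, 0, 10, 0, 0, -5, 0, 0, 0, 10, 0, 0, -20, 0, 0, 0, 10, 0, 0, -30, 0, 0, 0, 10, 0, 0, -30, 0, 0, 0, 10]'

```text
clock: 3.43
tcp_pos: [0.4365, -0.1081, 0.2785]
orientation: [[0.294, 0.956, -0.012], [0.956, -0.294, -0.002], [-0.005, -0.011, -1.0]]
ft_force: [-0.0, -0.0, -0.3]
opening: 0.0158
gripper_force: 88.3
```

```bash
python3 - <<'E'
from h import *
np.set_printoptions(precision=4,suppress=True)
s=sensors.read_state();print(s['clock'],s['tcp_pos'],s['opening'],s['gripper_force'])
o=s['tcp_pos'];R=s['orientation'];g=o+R[:,2]*.155;h0=R[:,0]
fs=[grab('top'),grab('side')]
for f in fs:
    W=cloud(f);p=W[~np.isnan(W[...,0])];q=(p-g)@R
    k=(abs(q[:,1])<.02)&(q[:,0]>.02)&(q[:,0]<.16)&(q[:,2]>-.02)&(q[:,2]<.03);q=q[k]
    # the shank/blade and handle front
    b=q[q[:,0]>.085];print('n',len(b),'x max',np.percentile(b[:,0],[50,97,100]),'y mid',np.median(b[:,1]),b[:,1].min(),b[:,1].max(),'z',np.median(b[:,2]))
    hh=q[(q[:,0]<.06)&(q[:,0]>.02)];print(' handle z top',np.median(hh[:,2]) if len(hh) else None)
a=cv2.resize(fs[0]['frame'][200:350,230:430],None,fx=4,fy=4)
b=cv2.resize(fs[1]['frame'][140:340,200:400],(600,600))
cv2.imwrite('pics/g1.png',cv2.resize(np.hstack([a,b]),None,fx=.55,fy=.55))
E
```

```text
3.4333 [ 0.4365 -0.1081  0.2785] 0.015840794865565087 88.2797120232135
n 174 x max [0.1065 0.1277 0.1287] y mid -0.0006212836398054064 -0.010719544090879203 0.009403769455328045 z 0.02433402478271862
 handle z top 0.021358244719019523
n 30 x max [0.1244 0.1294 0.1307] y mid 0.01020135314216975 0.003668200797718052 0.014141037160984847 z 0.01891501769769277
 handle z top 0.01027036356365386
```

View pics/g1.png

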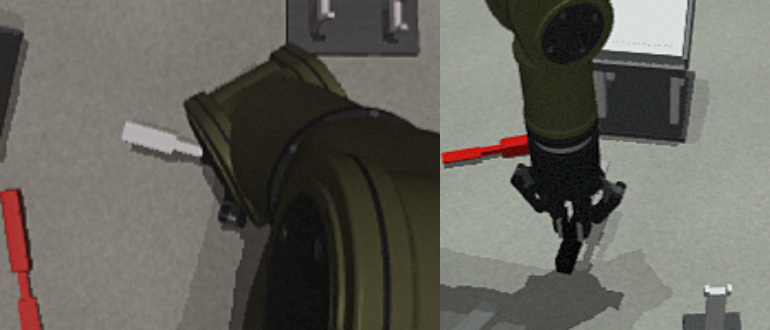

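```bash
python3 - <<'E'
from h import *
np.set_printoptions(precision=4,suppress=True)
s=sensors.read_state();print(s['joint_pos'],s['tcp_pos'])
R=toolR(72.7,0);P=np.array([.530,-.095,.2785])
p,Q=plan([(P,R,4),(P*[1,1,0]+[0,0,.2],R,4),(P*[1,1,0]+[0,0,.193],R,2)],10)
plan([(p,R,1),(p,R,1),(p-[0,0,.016],R,4)],50,(p,Q))
E
```

```text
[ 18.5497  40.8804 -16.7737 124.9898  36.0163  18.9457 -46.026 ] [ 0.4378 -0.1086  0.2812]
max 21.0 0.04 10
[10.1,21,0.6,-0.03,0.04,0.03,10, 10,21,0.6,-0.03,0.03,0.02,10, 10.1,21,0.7,-0.04,0.04,0.03,10, 10.1,21,0.6,-0.03,0.04,0.02,10, 0,0,19.6,0,0,0,10, 0,0,19.7,0,0,0,10, 0,0,19.6,0,0,0,10, 0,0,19.6,0,0,0,10, 0,0,3.5,0,0,0,10, 0,0,3.5,0,0,0,10]
max 4.0 0.0 6
[0,0,0,0,0,0,50, 0,0,0,0,0,0,50, 0,0,4,0,0,0,50, 0,0,4,0,0,0,50, 0,0,4,0,0,0,50, 0,0,4,0,0,0,50]
```

>>> move_arm --series '[10.1, 21, 0.6, 0, 0, 0, 10, 10.1, 21, 0.6, 0, 0, 0, 10, 10.1, 21, 0.7, 0, 0, 0, 10, 10.1, 21, 0.6, 0, 0, 0, 10, 0, 0, 19.6, 0, 0, 0, 10, 0, 0, 19.6, 0, 0, 0, 10, 0, 0, 19.6, 0, 0, 0, 10, 0, 0, 19, 0, 0, 0, 10, 0, 0, 3, 0, 0, 0, 10, 0, 0, 2, 0, 0, 0, 10]'

```text
clock: 4.37
tcp_pos: [0.5276, -0.0944, 0.1904]
orientation: [[0.294, 0.956, -0.013], [0.956, -0.294, -0.002], [-0.006, -0.012, -1.0]]
ft_force: [0.2, -0.6, -0.9]
opening: 0.0164
gripper_force: 111.6
```

```bash
python3 - <<'E'
from h import *
np.set_printoptions(precision=4,suppress=True)
s=sensors.read_state();print(s['joint_pos'],s['tcp_pos'],s['orientation'],s['ft_force'])
E
```

```text
[ 13.7103  53.5248 -14.3552 112.1213  36.9356  19.6791 -47.4914] [ 0.5276 -0.0944  0.1904] [[ 0.2942  0.9557 -0.0126]
 [ 0.9557 -0.2942 -0.002 ]
 [-0.0056 -0.0115 -0.9999]] [ 0.1913 -0.5824 -0.9347]
```

>>> move_arm --series '[0, 0, 2, 0, 0, 0, 10, 0, 0, 1, 0, 0, 0, 30, 0, 0, 0, 0, 0, 0, 50, 0, 0, 0, 0, 0, 0, 50, 0, 0, 0, 0, 0, 0, 50, 0, 0, 0, 0, 0, 0, 50, 0, 0, 0, 0, 0, 0, 50, 0, 0, 0, 0, 0, 0, 50, 0, 0, 0, 0, 0, 0, 50, 0, 0, 0, 0, 0, 0, 50]'

```text
clock: 5.2
tcp_pos: [0.5281, -0.0946, 0.1886]
orientation: [[0.295, 0.956, -0.01], [0.956, -0.295, -0.002], [-0.005, -0.009, -1.0]]
ft_force: [0.5, -0.1, 0.2]
opening: 0.0499
gripper_force: 0.0
```

```bash
python3 - <<'E'
from h import *
np.set_printoptions(precision=4,suppress=True)
s=sensors.read_state();print(s['tcp_pos'],s['ft_force'],s['opening'])
R=s['orientation'];g=s['tcp_pos']+R[:,2]*.155
fs=[grab('top'),grab('side')]
for f in fs:
    W=cloud(f);p=W[~np.isnan(W[...,0])];q=(p-g)@toolR(72.7,0)
    k=(abs(q[:,1])<.025)&(p[:,2]>.008)&(p[:,2]<.03);q=q[k]
    b=q[(q[:,0]>.085)&(q[:,0]<.16)];print('blade',len(b),'x',np.percentile(b[:,0],[3,50,97]),'y',np.percentile(b[:,1],[3,50,97]),np.polyfit(b[:,0],b[:,1],1),'z',np.median(b[:,2]))
    b=q[(q[:,0]<-.02)&(q[:,0]>-.07)&(q[:,2]<.03)]
    if len(b): print('rear',len(b),'x',np.percentile(b[:,0],[1,50,97]),'y',np.percentile(b[:,1],[3,50,97]),'z',np.percentile(b[:,2],[3,50]))
R=toolR(72.7,0);P=np.array([.530,-.095,.176])
plan([(P,R,4)],50)
E
```

```text
[ 0.5281 -0.0946  0.1886] [ 0.5078 -0.1147  0.1685] 0.04992151656943583
blade 136 x [0.0866 0.1067 0.1261] y [-0.0095 -0.      0.0096] [-0.0092  0.0011] z 0.01997256212748333Traceback (most recent call last):
  File "<stdin>", line 9, in <module>
    return _quantile_unchecked(
        a, q, axis, out, overwrite_input, method, keepdims, weights)
    return _ureduce(a,
                    func=_quantile_ureduce_func,
    ...<5 lines>...
                    overwrite_input=overwrite_input,
                    method=method)
    r = func(a, **kwargs)
    result = _quantile(arr,
                       quantiles=q,
    ...<2 lines>...
                       out=out,
                       weights=wgt)
    slices_having_nans = np.isnan(arr[-1, ...])
                                  ~~~^^^^^^^^^
IndexError: index -1 is out of bounds for axis 0 with size 0
```

```bash
python3 - <<'E'
from h import *
R=toolR(72.85,0);P=np.array([.5268,-.0949,.176])
plan([(P,R,4)],50)
E
```

```text
max 3.2 0.13 4
[-0.2,-0.2,3.1,-0.13,0.07,0.01,50, -0.1,-0.3,3.2,-0.13,0.06,0,50, -0.2,-0.3,3.1,-0.13,0.07,0.01,50, -0.2,-0.2,3.1,-0.12,0.07,0,50]
```

>>> move_arm --series '[-0.2, -0.2, 3.1, -0.13, 0.07, 0, 50, -0.1, -0.3, 3.2, -0.13, 0.06, 0, 50, -0.2, -0.3, 3.1, -0.13, 0.07, 0, 50, -0.2, -0.2, 3.1, -0.12, 0.07, 0, 50, 0, 0, 0, 0, 0, 0, 30, 0, 0, 0, 0, 0, 0, 10, 0, 0, 0, 0, 0, 0, 10, 0, 0, 0, 0, 0, 0, 10, 0, 0, 0, 0, 0, 0, 10, 0, 0, 0, 0, 0, 0, 10]' --grip_force 100

```text
clock: 6.13
tcp_pos: [0.5269, -0.0949, 0.1763]
orientation: [[0.295, 0.956, 0.0], [0.956, -0.295, 0.0], [0.0, 0.0, -1.0]]
ft_force: [-0.4, -0.4, 2.5]
opening: 0.018
gripper_force: 98.0
```

```bash
python3 - <<'E'
from h import *
np.set_printoptions(precision=4,suppress=True)
s=sensors.read_state();print(s['tcp_pos'],s['orientation'],s['joint_pos'],s['ft_force'],s['opening'],s['gripper_force'])
E
```

```text
[ 0.5269 -0.0949  0.1763] [[ 0.2945  0.9556  0.0003]
 [ 0.9556 -0.2945  0.0001]
 [ 0.0002  0.0002 -1.    ]] [ 12.7106  54.8198 -12.456  112.6104  38.0875  16.593  -48.5781] [-0.4053 -0.4016  2.5383] 0.018038705894190925 97.9584288597107
```

```bash
sed -i 's/^GX,GZ=.*/GX,GZ=.0018,.0213/' h.py; cat >> h.py <<'E'
def hpt(s,n,pitch=35,lat=0):  # world point at s up the slope and n out of it (m) from the closed edge
    u=np.array([np.cos(HY*d2),np.sin(HY*d2),0]);a=35*d2;l=np.array([-u[1],u[0],0])
    return HO+[0,0,.160]+u*(s*np.cos(a)-n*np.sin(a))+np.array([0,0,1])*(s*np.sin(a)+n*np.cos(a))+l*lat
def slope(w):  # inverse
    u=np.array([np.cos(HY*d2),np.sin(HY*d2),0]);a=35*d2;l=np.array([-u[1],u[0],0]);v=w-HO-[0,0,.160]
    x,z=v@u,v[2];return np.array([x*np.cos(a)+z*np.sin(a),-x*np.sin(a)+z*np.cos(a),v@l])*1000
E
python3 - <<'E'
from h import *
np.set_printoptions(precision=4,suppress=True)
s=sensors.read_state();P,R=tip(HY,35,hpt(-.045,0));print(P,tip(HY,35,hpt(.026,-.004))[0])
m=(s['tcp_pos']+[0,0,.11]);Q=Slerp([0,1],Ro.from_matrix([s['orientation'],R]))(.3).as_matrix()
plan([(m,Q,6),(P,R,14)],10)
E
```

```text
[ 0.4803 -0.074   0.1952] [ 0.4916 -0.0147  0.2327]
max 18.4 1.75 20
[0,0,-18.3,0.1,1.75,-0.31,10, 0.6,0,-18.4,0.09,1.75,-0.3,10, 1.1,-0.1,-18.3,0.1,1.74,-0.31,10, 1.7,0,-18.2,0.1,1.75,-0.31,10, 2.2,-0.1,-18.2,0.1,1.75,-0.3,10, 2.8,-0.2,-18.1,0.09,1.75,-0.31,10, -0.6,-3.6,6.5,0.1,1.75,-0.31,10, -0.9,-3.5,6.5,0.1,1.74,-0.3,10, -1,-3.5,6.5,0.09,1.75,-0.31,10, -1.1,-3.6,6.5,0.1,1.75,-0.3,10]
[-1.4,-3.5,6.4,0.1,1.75,-0.31,10, -1.5,-3.6,6.4,0.1,1.74,-0.31,10, -1.7,-3.5,6.3,0.09,1.75,-0.3,10, -1.9,-3.5,6.3,0.1,1.75,-0.31,10, -2,-3.5,6.2,0.1,1.75,-0.3,10, -2.3,-3.6,6.2,0.1,1.74,-0.31,10, -2.3,-3.5,6.1,0.09,1.75,-0.31,10, -2.6,-3.5,6,0.1,1.75,-0.3,10, -2.7,-3.6,6,0.1,1.75,-0.31,10, -2.9,-3.5,5.9,0.1,1.74,-0.31,10]
```

>>> move_arm --series '[0, 0, -18.3, 0.1, 1.75, -0.31, 10, 0.6, 0, -18.4, 0.1, 1.75, -0.3, 10, 1.1, 0, -18.3, 0.1, 1.75, -0.31, 10, 1.7, 0, -18.2, 0.1, 1.75, -0.31, 10, 2.2, 0, -18.2, 0.1, 1.75, -0.3, 10, 2.8, 0, -18.1, 0.1, 1.75, -0.31, 10, -0.6, -3.6, 6.5, 0.1, 1.75, -0.31, 10, -0.9, -3.5, 6.5, 0.1, 1.75, -0.3, 10, -1, -3.5, 6.5, 0.1, 1.75, -0.31, 10, -1.1, -3.6, 6.5, 0.1, 1.75, -0.3, 10]'

```text
clock: 6.97
tcp_pos: [0.5136, -0.0894, 0.2598]
orientation: [[0.233, 0.97, 0.065], [0.924, -0.242, 0.295], [0.302, -0.009, -0.953]]
ft_force: [0.2, 0.1, -1.1]
opening: 0.0179
gripper_force: 97.8
```

>>> move_arm --series '[-1.4, -3.5, 6.4, 0.1, 1.75, -0.31, 10, -1.5, -3.6, 6.4, 0.1, 1.75, -0.31, 10, -1.7, -3.5, 6.3, 0.1, 1.75, -0.3, 10, -1.9, -3.5, 6.3, 0.1, 1.75, -0.31, 10, -2, -3.5, 6.2, 0.1, 1.75, -0.3, 10, -2.3, -3.6, 6.2, 0.1, 1.75, -0.31, 10, -2.3, -3.5, 6.1, 0.1, 1.75, -0.31, 10, -2.6, -3.5, 6, 0.1, 1.75, -0.3, 10, -2.7, -3.6, 6, 0.1, 1.75, -0.31, 10, -2.9, -3.5, 5.9, 0.1, 1.75, -0.31, 10]'

```text
clock: 7.8
tcp_pos: [0.4803, -0.0741, 0.1945]
orientation: [[0.153, 0.982, 0.107], [0.803, -0.187, 0.567], [0.577, -0.001, -0.817]]
ft_force: [0.3, 0.3, -0.8]
opening: 0.0179
gripper_force: 97.8
```

```bash
python3 - <<'E'
from h import *
np.set_printoptions(precision=4,suppress=True)
s=sensors.read_state();print(s['tcp_pos'],s['joint_pos'],s['opening'],s['ft_force'])
w,Rp=pry_now();print('tip',w,slope(w),'pitch',np.degrees(np.arcsin(Rp[2,0])),'yaw',np.degrees(np.arctan2(Rp[1,0],Rp[0,0])))
fs=[grab('top'),grab('side')]
o=w-Rp@np.array([.13,0,.012])
for f in fs:
    W=cloud(f);p=W[~np.isnan(W[...,0])];q=(p-o)@Rp*1000
    k=(abs(q[:,1])<20)&(abs(q[:,2]-12)<10)&(q[:,0]>78)&(q[:,0]<150);b=q[k];print('blade n',len(b))
    if len(b): print('x',np.percentile(b[:,0],[1,50,97,100]),'y',np.percentile(b[:,1],[3,50,97]),np.polyfit(b[:,0],b[:,1],1),'z',np.median(b[:,2]),np.polyfit(b[:,0],b[:,2],1))
b=cv2.resize(fs[1]['frame'][90:290,200:400],(600,600),interpolation=cv2.INTER_CUBIC)
a=cv2.resize(fs[0]['frame'][160:310,150:300],(600,600),interpolation=cv2.INTER_CUBIC)
cv2.imwrite('pics/i1.png',cv2.resize(np.hstack([a,b]),(800,400)))
E
```

```text
[ 0.4803 -0.0741  0.1945] [ 41.7726  63.3019 -47.5544 118.9029  30.1614  12.2459 -25.9637] 0.017929127613704837 [ 0.2749  0.3419 -0.8416]
tip [0.5175 0.1219 0.1342] [-44.8483  -0.1511   0.1045] pitch 35.21600646098914 yaw 79.19741271763742
blade n 204
x [ 78.3446 105.3858 129.2635 131.1812] y [-9.8684 -0.3932  9.3427] [ 0.0005 -0.2558] z 14.340097827071226 [-0.0091 15.3561]
blade n 207
x [ 78.9665 104.3723 129.2837 130.7362] y [-10.8451  -1.5253   7.9844] [ 0.0083 -2.4246] z 12.532570632262448 [-0.0109 13.6834]
```

View pics/i1.png

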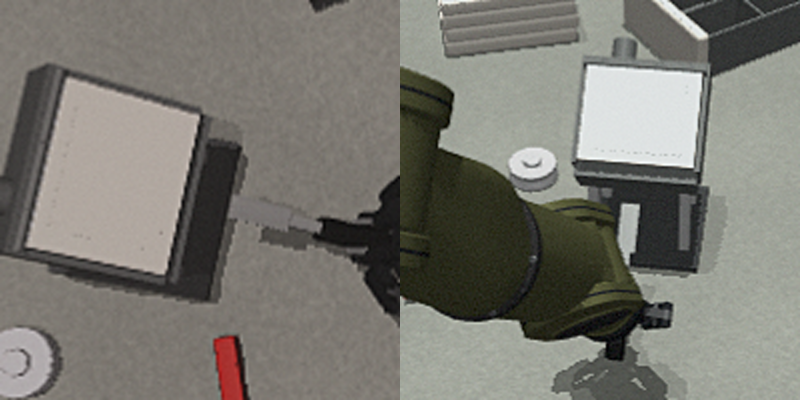

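```bash
python3 - <<'E'
from h import *
np.set_printoptions(precision=2,suppress=True)
for n in('top','side'):
    f=load(n);W=cloud(f).reshape(-1,3);g=f['frame'].reshape(-1,3).min(1)
    q=np.array([*slope(W.T.T[0])]) if 0 else None
    u=np.array([np.cos(HY*d2),np.sin(HY*d2),0]);a=35*d2;l=np.array([-u[1],u[0],0]);v=W-HO-[0,0,.160]
    x,z=v@u,v[:,2];S=np.stack([x*np.cos(a)+z*np.sin(a),-x*np.sin(a)+z*np.cos(a),v@l],1)*1000
    k=(S[:,0]>10)&(S[:,0]<100)&(abs(S[:,2])<55)&(abs(S[:,1]-6)<15)
    c=S[k];A=np.c_[c[:,0],c[:,2],np.ones(len(c))];print(n,'cover n median',np.median(c[:,1]),np.linalg.lstsq(A,c[:,1],rcond=None)[0])
    for lo in range(-24,8,3):
        k=(S[:,0]>=lo)&(S[:,0]<lo+3)&(abs(S[:,2])<60)&(abs(S[:,2])>14)&(abs(S[:,1])<40)
        if k.sum(): print(lo,k.sum(),np.percentile(S[k,1],[10,50,90]),np.median(g[k]))
E
```

```text
top cover n median 8.27639813562542 [-0.    0.    8.37]
-18 32 [-9.29 -7.01 -5.88] 74.5
-15 42 [-8.12 -6.71 -4.34] 79.0
-12 65 [-8.86 -6.41 -4.55] 56.0
-9 51 [-8.43 -6.62 -5.03] 30.0
-6 1 [-2.85 -2.85 -2.85] 27.0
-3 17 [4.7  7.45 8.24] 84.0
0 62 [4.75 7.34 9.18] 164.5
3 56 [5.32 7.34 9.73] 161.0
6 54 [4.9  7.65 9.25] 159.5
side cover n median 7.4769065596840125 [-0.   -0.    7.42]
-18 19 [-37.87 -28.06 -12.21] 37.0
-15 163 [-35.81 -16.6   -6.05] 42.0
-12 42 [-10.54  -7.12  -4.32] 131.0
-9 62 [-10.16  -8.4   -4.74] 72.0
-6 59 [-9.58 -7.17 -3.75] 67.0
-3 51 [-10.65  -7.12   5.8 ] 68.0
0 110 [-9.73  3.    8.39] 66.5
3 54 [-5.86  5.84  8.99] 228.0
6 54 [3.11 6.32 8.5 ] 223.0
```

>>> move_arm --series '[7, 0, 0.2, 0, 0, 0, 10, 7, 0, 0.2, 0, -0.1, 0, 10, 7, 0, 0.2, 0, -0.1, 0, 10, 7, 0, 0.2, 0, 0, 0, 10, 7, 0, 0.2, 0, 0, 0, 10, 0, 0, 1, 0, 0, 0, 10, 0, 0, 1, 0, 0, 0, 10, 0, 0, 1, 0, 0, 0, 10, 0, 0, 0.5, 0, 0, 0, 10, 0, 0, 0, 0, 0, 0, 10]'

```text
clock: 8.73
tcp_pos: [0.4863, -0.0437, 0.211]
orientation: [[0.155, 0.982, 0.106], [0.806, -0.188, 0.561], [0.571, -0.002, -0.821]]
ft_force: [0.0, 0.9, -0.1]
opening: 0.0178
gripper_force: 97.8
```

```bash
cat > st.py <<'E'
from h import *
np.set_printoptions(precision=3,suppress=True)
s=sensors.read_state();w,Rp=pry_now();print('clock',s['clock'],'tip',w,'s,n,lat',slope(w),'pitch',np.degrees(np.arcsin(Rp[2,0])),'yaw',np.degrees(np.arctan2(Rp[1,0],Rp[0,0])),'F tool(x,y,z)',s['orientation'].T@s['ft_force'],'M',s['orientation'].T@s['wrist_torque'],'j',s['joint_pos'],'op',s['opening'])
E
python3 st.py
```

```text
clock 8.7333 tip [0.524 0.152 0.149] s,n,lat [-11.125  -5.183  -0.209] pitch 34.82530047539841 yaw 79.11780191287615 F tool(x,y,z) [ 0.647 -0.157  0.617] M [ 0.021 -0.695 -0.078] j [ 37.896  60.942 -47.232 119.582  28.533  10.714 -28.654] op 0.01784962768467181
```

>>> move_arm --series '[0, 0, -0.8, 0, 0, 0, 10, 3, 0, 0, 0, 0, 0, 10, 3, 0, 0, 0, 0, 0, 10, 3, 0, 0, 0, 0, 0, 10, 3, 0, 0, 0, 0, 0, 10, 3, 0, 0, 0, 0, 0, 10, 3, 0, 0, 0, 0, 0, 10, 3, 0, 0, 0, 0, 0, 10, 0, 0, 0, 0, 0, 0, 10, 0, 0, 0, 0, 0, 0, 10]'

```text
clock: 9.57
tcp_pos: [0.4896, -0.0268, 0.2242]
orientation: [[0.154, 0.982, 0.106], [0.806, -0.187, 0.561], [0.571, -0.001, -0.821]]
ft_force: [-0.1, 0.1, -1.3]
opening: 0.0181
gripper_force: 97.8
```

```bash
python3 st.py
```

```text
clock 9.5667 tip [0.527 0.169 0.163] s,n,lat [10.626 -4.254 -0.154] pitch 34.83936770401817 yaw 79.20459795962533 F tool(x,y,z) [-0.73  -0.065  1.131] M [-0.018 -0.71   0.03 ] j [ 36.135  59.452 -47.746 119.758  27.421  10.506 -30.036] op 0.018140831607986723
```

>>> move_arm --series '[3, 0, 0, 0, 0, 0, 10, 3, 0, 0, 0, 0, 0, 10, 3, 0, 0, 0, 0, 0, 10, 3, 0, 0, 0, 0, 0, 10, 3, 0, 0, 0, 0, 0, 10, 1, 0, 0, 0, 0, 0, 10, 0, 0, 0, 0, 0, 0, 10, 0, 0, 0, 0, 0, 0, 10, 0, 0, 0, 0, 0, 0, 10, 0, 0, 0, 0, 0, 0, 10]'

```text
clock: 10.4
tcp_pos: [0.492, -0.0142, 0.2331]
orientation: [[0.155, 0.982, 0.106], [0.806, -0.187, 0.561], [0.571, -0.001, -0.821]]
ft_force: [0.6, -0.3, -0.5]
opening: 0.018
gripper_force: 97.8
```

```bash
python3 - <<'E'
exec(open('st.py').read())
fs=[grab('top'),grab('side')]
a=cv2.resize(fs[0]['frame'][160:310,150:300],(600,600),interpolation=cv2.INTER_CUBIC)
b=cv2.resize(fs[1]['frame'][90:240,250:400],(600,600),interpolation=cv2.INTER_CUBIC)
cv2.imwrite('pics/i2.png',cv2.resize(np.hstack([a,b]),(800,400)))
E
```

```text
clock 10.4 tip [0.529 0.181 0.171] s,n,lat [26.173 -4.298 -0.259] pitch 34.83332158349575 yaw 79.14769684320369 F tool(x,y,z) [-0.418  0.645  0.313] M [-0.011 -0.774 -0.022] j [ 34.787  58.424 -48.035 119.798  26.582  10.364 -31.082] op 0.018026224291042836
```

View pics/i2.png

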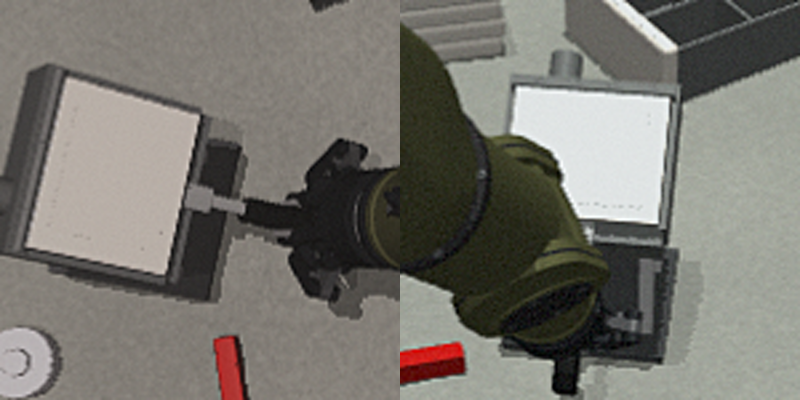

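The top crop at (190,195) shows the blade under the cover's front edge, and the tip reads 26 mm past the edge. Next: swing the tip in an arc about the hinge.

```bash
python3 - <<'E'
import numpy as np
r=np.array([-83,-5.5])
A=np.r_[np.linspace(0,112,41)]*np.pi/180
p=np.c_[r[0]*np.cos(A)+r[1]*np.sin(A),-r[0]*np.sin(A)+r[1]*np.cos(A)]
d=np.round(np.diff(p,axis=0),1)
for i in range(0,40,10): print(', '.join(f'{a:g},0,{-b:g},0,0,0,10' for a,b in d[i:i+10]))
E
```

```text
-0.2,0,-4.1,0,0,0,10, 0,0,-4.1,0,0,0,10, 0.2,0,-4.1,0,0,0,10, 0.4,0,-4,0,0,0,10, 0.6,0,-4,0,0,0,10, 0.8,0,-4,0,0,0,10, 1,0,-3.9,0,0,0,10, 1.2,0,-3.9,0,0,0,10, 1.4,0,-3.8,0,0,0,10, 1.6,0,-3.7,0,0,0,10
1.8,0,-3.7,0,0,0,10, 1.9,0,-3.6,0,0,0,10, 2.1,0,-3.5,0,0,0,10, 2.3,0,-3.4,0,0,0,10, 2.4,0,-3.3,0,0,0,10, 2.6,0,-3.1,0,0,0,10, 2.7,0,-3,0,0,0,10, 2.9,0,-2.9,0,0,0,10, 3,0,-2.7,0,0,0,10, 3.2,0,-2.6,0,0,0,10
3.3,0,-2.4,0,0,0,10, 3.4,0,-2.2,0,0,0,10, 3.5,0,-2.1,0,0,0,10, 3.6,0,-1.9,0,0,0,10, 3.7,0,-1.7,0,0,0,10, 3.8,0,-1.5,0,0,0,10, 3.8,0,-1.4,0,0,0,10, 3.9,0,-1.2,0,0,0,10, 3.9,0,-1,0,0,0,10, 4,0,-0.8,0,0,0,10
4,0,-0.6,0,0,0,10, 4,0,-0.4,0,0,0,10, 4.1,0,-0.2,0,0,0,10, 4.1,0,0,0,0,0,10, 4.1,0,0.2,0,0,0,10, 4,0,0.4,0,0,0,10, 4,0,0.6,0,0,0,10, 4,0,0.8,0,0,0,10, 3.9,0,1,0,0,0,10, 3.9,0,1.2,0,0,0,10
```

>>> move_arm --series '[-0.2, 0, -4.1, 0, 0, 0, 10, 0, 0, -4.1, 0, 0, 0, 10, 0.2, 0, -4.1, 0, 0, 0, 10, 0.4, 0, -4, 0, 0, 0, 10, 0.6, 0, -4, 0, 0, 0, 10, 0.8, 0, -4, 0, 0, 0, 10, 1, 0, -3.9, 0, 0, 0, 10, 1.2, 0, -3.9, 0, 0, 0, 10, 1.4, 0, -3.8, 0, 0, 0, 10, 1.6, 0, -3.7, 0, 0, 0, 10]'

```text
clock: 11.33
tcp_pos: [0.4888, -0.0309, 0.27]
orientation: [[0.154, 0.982, 0.106], [0.806, -0.187, 0.561], [0.571, -0.001, -0.821]]
ft_force: [0.1, 0.6, -3.8]
opening: 0.018
gripper_force: 97.8
```

```bash
python3 - <<'E'
exec(open('st.py').read())
fs=[grab('top'),grab('side')]
for f in fs:
    W=cloud(f).reshape(-1,3);g=f['frame'].reshape(-1,3).min(1)
    u=np.array([np.cos(HY*d2),np.sin(HY*d2),0]);a=35*d2;l=np.array([-u[1],u[0],0]);v=W-HO-[0,0,.160]
    x,z=v@u,v[:,2];S=np.stack([x*np.cos(a)+z*np.sin(a),-x*np.sin(a)+z*np.cos(a),v@l],1)*1000
    k=(S[:,0]>-10)&(S[:,0]<120)&(abs(S[:,2])>20)&(abs(S[:,2])<62)&(S[:,1]>0)&(g>110);c=S[k]
    pf=np.polyfit(c[:,0],c[:,1],1);print('cover angle deg',-np.degrees(np.arctan(pf[0])),len(c))
E
```

```text
clock 11.3333 tip [0.526 0.165 0.208] s,n,lat [33.443 35.648 -0.188] pitch 34.82565876059985 yaw 79.15815862198632 F tool(x,y,z) [-1.672 -0.027  3.507] M [ 0.046 -0.981  0.005] j [ 39.298  55.79  -52.983 119.093  24.927  16.178 -30.298] op 0.01798017326911431
cover angle deg 25.331667071183823 2307
cover angle deg 25.936028393076704 1012
```

The cover is at 25.6°, as planned, and the load is about 3.5 N. I continue the arc.

>>> move_arm --series '[1.8, 0, -3.7, 0, 0, 0, 10, 1.9, 0, -3.6, 0, 0, 0, 10, 2.1, 0, -3.5, 0, 0, 0, 10, 2.3, 0, -3.4, 0, 0, 0, 10, 2.4, 0, -3.3, 0, 0, 0, 10, 2.6, 0, -3.1, 0, 0, 0, 10, 2.7, 0, -3, 0, 0, 0, 10, 2.9, 0, -2.9, 0, 0, 0, 10, 3, 0, -2.7, 0, 0, 0, 10, 3.2, 0, -2.6, 0, 0, 0, 10]'

```text
clock: 12.27
tcp_pos: [0.4893, -0.0284, 0.3104]
orientation: [[0.154, 0.982, 0.106], [0.806, -0.187, 0.561], [0.571, -0.001, -0.821]]
ft_force: [-0.0, 0.3, -2.9]
opening: 0.0177
gripper_force: 97.8
```

>>> move_arm --series '[3.3, 0, -2.4, 0, 0, 0, 10, 3.4, 0, -2.2, 0, 0, 0, 10, 3.5, 0, -2.1, 0, 0, 0, 10, 3.6, 0, -1.9, 0, 0, 0, 10, 3.7, 0, -1.7, 0, 0, 0, 10, 3.8, 0, -1.5, 0, 0, 0, 10, 3.8, 0, -1.4, 0, 0, 0, 10, 3.9, 0, -1.2, 0, 0, 0, 10, 3.9, 0, -1, 0, 0, 0, 10, 4, 0, -0.8, 0, 0, 0, 10]'

```text
clock: 13.1
tcp_pos: [0.4933, -0.0076, 0.3447]
orientation: [[0.154, 0.982, 0.106], [0.806, -0.187, 0.561], [0.571, -0.001, -0.821]]
ft_force: [0.5, -1.1, -2.7]
opening: 0.018
gripper_force: 97.8
```

```bash
python3 st.py
```

```text
clock 13.1 tip [0.531 0.188 0.283] s,n,lat [95.74  83.19  -0.256] pitch 34.83587402395871 yaw 79.1710210860622 F tool(x,y,z) [-2.347  0.704  1.658] M [ 0.024 -1.253  0.009] j [ 40.349  49.619 -59.972 116.751  19.749  23.426 -32.352] op 0.01797358909630073
```

>>> move_arm --series '[4, 0, -0.6, 0, 0, 0, 10, 4, 0, -0.4, 0, 0, 0, 10, 4.1, 0, -0.2, 0, 0, 0, 10, 4.1, 0, 0, 0, 0, 0, 10, 4.1, 0, 0.2, 0, 0, 0, 10, 4, 0, 0.4, 0, 0, 0, 10, 4, 0, 0.6, 0, 0, 0, 10, 4, 0, 0.8, 0, 0, 0, 10, 3.9, 0, 1, 0, 0, 0, 10, 3.9, 0, 1.2, 0, 0, 0, 10]'

```text
clock: 13.93
tcp_pos: [0.5, 0.0266, 0.365]
orientation: [[0.154, 0.982, 0.106], [0.806, -0.187, 0.561], [0.571, -0.001, -0.821]]
ft_force: [-1.2, -2.0, -3.4]
opening: 0.0177
gripper_force: 97.9
```

```bash
cat > cov.py <<'E'
exec(open('st.py').read())
for n in('top','side'):
    f=grab(n);W=cloud(f).reshape(-1,3);g=f['frame'].reshape(-1,3).min(1)
    u=np.array([np.cos(HY*d2),np.sin(HY*d2),0]);l=np.array([-u[1],u[0],0]);v=W-HO
    x,y,z=v@u*1000,v@l*1000,v[:,2]*1000
    k=(z>240)&(z<345)&(abs(y)<64)&(abs(y)>15)&(x>30)&(x<150)&(g>(60 if n=='top' else 90))
    print(n,k.sum())
    if k.sum()>20:
        pf=np.polyfit(z[k],x[k],1);print('x by z',pf,'angle',125-np.degrees(np.arctan(-pf[0])),'zmax',z[k].max(),'x',np.percentile(x[k],[5,50,95]))
E
python3 cov.py
```

```text
clock 13.9333 tip [0.537 0.222 0.303] s,n,lat [135.967  79.923  -0.381] pitch 34.848275978450665 yaw 79.17001782892585 F tool(x,y,z) [-3.726 -0.835  1.509] M [ 0.001 -1.179  0.015] j [ 36.696  47.432 -60.355 115.661  18.066  23.572 -35.055] op 0.0177221890113888
top 238
x by z [ -0.19 124.54] angle 114.22293780568125 zmax 332.90980977735484 x [58.919 62.036 65.747]
side 410
x by z [ -0.235 141.442] angle 111.77333112427313 zmax 333.13058683966335 x [62.389 71.987 83.807]
```

The cover stands at about 112° (1.95 rad). I back the tool off and refine the rest's position.

>>> move_arm --series '[-8, 0, 0, 0, 0, 0, 10, -12, 0, 0, 0, 0, 0, 10, -15, 0, 0, 0, 0, 0, 10, -15, 0, -2, 0, 0, 0, 10, -15, 0, -5, 0, 0, 0, 10, -15, 0, -5, 0, 0, 0, 10, -15, 0, -5, 0, 0, 0, 10, -15, 0, -5, 0, 0, 0, 10, -15, 0, -5, 0, 0, 0, 10, -10, 0, -5, 0, 0, 0, 10]'

```text
clock: 14.87
tcp_pos: [0.4746, -0.1035, 0.3121]
orientation: [[0.158, 0.982, 0.105], [0.806, -0.19, 0.561], [0.571, -0.004, -0.821]]
ft_force: [-1.2, 0.7, -1.8]
opening: 0.0177
gripper_force: 98.0
```

```bash
python3 cov.py; python3 - <<'E'
from h import *
np.set_printoptions(precision=4,suppress=True)
for n in('top','side'):
    f=load(n);W=cloud(f);p=W[~np.isnan(W[...,0])]
    p=p[(abs(p[:,0]-.6)<.035)&(abs(p[:,1]+.24)<.08)]
    for nm,k in(('front',(p[:,2]>.105)&(p[:,2]<.122)&(p[:,1]>-.24)),('rear',(p[:,2]>.069)&(p[:,2]<.085)&(p[:,1]<-.25))):
        q=p[k];print(n,nm,len(q),'x',q[:,0].min(),q[:,0].max(),'y',np.percentile(q[:,1],[3,50,97]),'z',np.percentile(q[:,2],[50,97]))
s=sensors.read_state()
P,R=tcp_for(RO+[0,0,.075],RY,20,[0,0,0]);print('seat tcp',P,'now',s['tcp_pos'])
E
```

```text
clock 14.8667 tip [0.512 0.092 0.25 ] s,n,lat [ -3.121 112.496  -0.333] pitch 34.80543619743211 yaw 78.88434164272793 F tool(x,y,z) [-0.664 -1.262  1.755] M [-0.011 -0.713 -0.032] j [ 51.507  54.483 -60.785 116.218  22.759  28.274 -24.406] op 0.017738158091257325
top 239
x by z [ -0.129 105.839] angle 117.67579993549504 zmax 333.63217089723895 x [60.346 63.371 66.85 ]
side 1376
x by z [ -0.241 143.003] angle 111.46490319595442 zmax 334.08689856226124 x [63.102 73.571 84.352]
top front 38 x 0.5841523819218483 0.6143055806590767 y [-0.2033 -0.1966 -0.1923] z [0.1127 0.1166]
top rear 22 x 0.5793162482463663 0.6159995718932845 y [-0.287  -0.2811 -0.2764] z [0.074  0.0775]
side front 46 x 0.5870081609567328 0.6163347389744207 y [-0.2028 -0.1976 -0.1919] z [0.1122 0.1184]
side rear 33 x 0.581182952368777 0.6191137055239108 y [-0.286  -0.2813 -0.2778] z [0.0751 0.0793]
seat tcp [ 0.5977 -0.3066  0.2413] now [ 0.475  -0.1035  0.3125]
```

```bash
sed -i 's/^RY,RO=.*/RY,RO=89.0,np.array([.5985,-.2487,0])/' h.py; python3 - <<'E'
from h import *
P,R=tcp_for(RO+[0,0,.075],RY,20,[0,0,0]);print(P)
plan([(P+[0,0,.06],R,14),(P+[0,0,.03],R,4),(P+[0,0,.03],R,2)],10)
E
```

```text
[ 0.59747717 -0.30729778  0.24128345]
max 13.7 1.06 20
[-10.8,11.4,-6.6,0.32,-1.06,-0.65,10, -11,11.2,-6.4,0.32,-1.05,-0.65,10, -11.3,11.1,-6.3,0.32,-1.06,-0.64,10, -11.5,10.9,-6.1,0.32,-1.06,-0.65,10, -11.7,10.7,-6,0.31,-1.05,-0.65,10, -12,10.6,-5.9,0.32,-1.06,-0.65,10, -12.2,10.4,-5.6,0.32,-1.05,-0.64,10, -12.4,10.2,-5.5,0.32,-1.06,-0.65,10, -12.7,10.1,-5.3,0.32,-1.06,-0.65,10, -12.8,9.9,-5.2,0.32,-1.05,-0.65,10]
[-13.1,9.7,-4.9,0.32,-1.06,-0.64,10, -13.2,9.5,-4.8,0.32,-1.06,-0.65,10, -13.4,9.4,-4.6,0.32,-1.05,-0.65,10, -13.7,9.1,-4.4,0.31,-1.06,-0.65,10, -2.6,0,7.1,0,0,0,10, -2.5,0,7,0,0,0,10, -2.6,0,7.1,0,0,0,10, -2.5,0,7,0,0,0,10, 0,0,0,0,0,0,10, 0,0,0,0,0,0,10]
```

>>> move_arm --series '[-10.8, 11.4, -6.6, 0.32, -1.06, -0.65, 10, -11, 11.2, -6.4, 0.32, -1.05, -0.65, 10, -11.3, 11.1, -6.3, 0.32, -1.06, -0.64, 10, -11.5, 10.9, -6.1, 0.32, -1.06, -0.65, 10, -11.7, 10.7, -6, 0.31, -1.05, -0.65, 10, -12, 10.6, -5.9, 0.32, -1.06, -0.65, 10, -12.2, 10.4, -5.6, 0.32, -1.05, -0.64, 10, -12.4, 10.2, -5.5, 0.32, -1.06, -0.65, 10, -12.7, 10.1, -5.3, 0.32, -1.06, -0.65, 10, -12.8, 9.9, -5.2, 0.32, -1.05, -0.65, 10]'

```text
clock: 15.8
tcp_pos: [0.5645, -0.2457, 0.3063]
orientation: [[0.053, 0.998, 0.031], [0.91, -0.061, 0.409], [0.411, 0.007, -0.912]]
ft_force: [0.8, -0.2, -0.8]
opening: 0.0177
gripper_force: 98.1
```

>>> move_arm --series '[-13.1, 9.7, -4.9, 0.32, -1.06, -0.64, 10, -13.2, 9.5, -4.8, 0.32, -1.06, -0.65, 10, -13.4, 9.4, -4.6, 0.32, -1.05, -0.65, 10, -13.7, 9.1, -4.4, 0.31, -1.06, -0.65, 10, -2.6, 0, 7.1, 0, 0, 0, 10, -2.5, 0, 7, 0, 0, 0, 10, -2.6, 0, 7.1, 0, 0, 0, 10, -2.5, 0, 7, 0, 0, 0, 10, 0, 0, 0, 0, 0, 0, 10, 0, 0, 0, 0, 0, 0, 10]'

```text
clock: 16.63
tcp_pos: [0.5988, -0.3031, 0.2724]
orientation: [[0.01, 1.0, 0.005], [0.939, -0.011, 0.343], [0.343, 0.001, -0.939]]
ft_force: [0.0, 0.4, -0.6]
opening: 0.0181
gripper_force: 98.0
```

```bash
python3 - <<'E'
exec(open('st.py').read())
o=w-Rp@np.array([.13,0,.012])
fs=[grab('top'),grab('side')]
for f in fs:
    W=cloud(f);p=W[~np.isnan(W[...,0])];q=(p-o)@Rp*1000
    b=q[(abs(q[:,1])<20)&(abs(q[:,2]-12)<10)&(q[:,0]>78)&(q[:,0]<150)];print('blade n',len(b))
    if len(b): print('x',np.percentile(b[:,0],[1,50,97]),'y',np.percentile(b[:,1],[3,50,97]),np.polyfit(b[:,0],b[:,1],1),'z',np.median(b[:,2]))
P,R=tcp_for(RO+[0,0,.075],RY,20,[0,0,0])
plan([(P+[0,0,.002],R,8),(P+[0,0,.002],R,2)],10)
b=cv2.resize(fs[1]['frame'][250:420,290:460],(600,600),interpolation=cv2.INTER_CUBIC)
a=cv2.resize(fs[0]['frame'][170:260,340:430],(600,600),interpolation=cv2.INTER_CUBIC)
cv2.imwrite('pics/r1.png',cv2.resize(np.hstack([a,b]),(800,400)))
E
```

```text
clock 16.6333 tip [ 0.601 -0.126  0.162] s,n,lat [-215.809  153.634 -128.395] pitch 20.06391111349137 yaw 89.3774803503465 F tool(x,y,z) [0.13  0.012 0.677] M [-0.033 -0.374 -0.04 ] j [ 51.369  64.005 -54.854  80.544  32.449  61.135  -2.654] op 0.0181465194286539
blade n 204
x [ 79.362 105.547 129.945] y [-9.308  0.375  9.704] [-0.004  0.742] z 13.997529356869276
blade n 0
max 3.4 0.05 10
[-1.8,-0.2,3.4,0.01,0,0.04,10, -1.7,-0.3,3.4,0.01,-0.01,0.05,10, -1.8,-0.2,3.3,0.01,0,0.04,10, -1.7,-0.2,3.4,0,-0.01,0.05,10, -1.8,-0.3,3.4,0.01,0,0.04,10, -1.7,-0.2,3.4,0.01,0,0.05,10, -1.8,-0.2,3.3,0.01,-0.01,0.04,10, -1.7,-0.2,3.4,0.01,0,0.04,10, 0,0,0,0,0,0,10, 0,0,0,0,0,0,10]
```

View pics/r1.png

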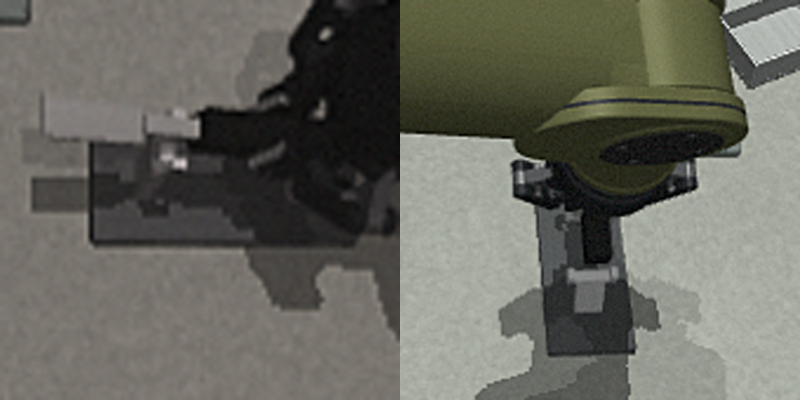

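Top crop: the shank at (175,125) is over the front fork's gap. Side crop: the handle end at (597,245) is over the rear fork at (592,275). I lower it.

>>> move_arm --series '[-1.8, -0.2, 3.4, 0, 0, 0.04, 10, -1.7, -0.3, 3.4, 0, 0, 0.05, 10, -1.8, -0.2, 3.3, 0, 0, 0.04, 10, -1.7, -0.2, 3.4, 0, 0, 0.05, 10, -1.8, -0.3, 3.4, 0, 0, 0.04, 10, -1.7, -0.2, 3.4, 0, 0, 0.05, 10, -1.8, -0.2, 3.3, 0, 0, 0.04, 10, -1.7, -0.2, 3.4, 0, 0, 0.04, 10, 0, 0, 0, 0, 0, 0, 10, 0, 0, 0, 0, 0, 0, 10]'

```text
clock: 17.57
tcp_pos: [0.5974, -0.3076, 0.2427]
orientation: [[0.017, 1.0, 0.006], [0.939, -0.018, 0.342], [0.342, 0.0, -0.94]]
ft_force: [0.8, 1.1, -0.5]
opening: 0.0179
gripper_force: 98.0
```

>>> move_arm --series '[0, 0, 0, 0, 0, 0, 10, -0.2, 0, 0.5, 0, 0, 0, 10, 0, 0, 0, 0, 0, 0, 10, -0.2, 0, 0.5, 0, 0, 0, 10, 0, 0, 0, 0, 0, 0, 10, 0, 0, 0, 0, 0, 0, 10, 0, 0, 0, 0, 0, 0, 10, 0, 0, 0, 0, 0, 0, 10, 0, 0, 0, 0, 0, 0, 10, 0, 0, 0, 0, 0, 0, 10]'

```text
clock: 18.4
tcp_pos: [0.5975, -0.3076, 0.2419]
orientation: [[0.017, 1.0, 0.007], [0.939, -0.018, 0.342], [0.342, 0.001, -0.94]]
ft_force: [-0.7, 0.5, -0.9]
opening: 0.0178
gripper_force: 98.0
```

```bash
python3 - <<'E'
exec(open('st.py').read())
o=w-Rp@np.array([.13,0,.012]);print('origin-seat mm',(o-RO-[0,0,.075])*1000)
f=grab('top')
W=cloud(f);p=W[~np.isnan(W[...,0])];q=(p-o)@Rp*1000
b=q[(abs(q[:,1])<20)&(abs(q[:,2]-12)<10)&(q[:,0]>78)&(q[:,0]<150)];print('blade n',len(b))
print('x',np.percentile(b[:,0],[1,50,97]),'y',np.percentile(b[:,1],[3,50,97]),'z',np.median(b[:,2]),np.polyfit(b[:,0],b[:,2],1))
E
```

```text
clock 18.4 tip [ 0.601 -0.131  0.131] s,n,lat [-237.121  131.146 -128.991] pitch 20.01049468185673 yaw 88.98096546463765 F tool(x,y,z) [ 0.122 -0.689  0.968] M [-0.02  -0.459 -0.028] j [ 51.355  66.145 -53.695  80.948  33.879  58.874  -2.742] op 0.017812211389967903
origin-seat mm [ 0.124 -0.285  0.661]
blade n 196
x [ 78.079 105.359 129.527] y [-9.394  0.235  9.767] z 14.060247078416152 [ 0.004 13.64 ]
```

>>> move_arm --series '[-0.1, 0, 0.4, 0, 0, 0, 10, 0, 0, 0, 0, 0, 0, 10, -0.1, 0, 0.4, 0, 0, 0, 10, 0, 0, 0, 0, 0, 0, 10, -0.1, 0, 0.4, 0, 0, 0, 10, 0, 0, 0, 0, 0, 0, 10, 0, 0, 0, 0, 0, 0, 10, 0, 0, 0, 0, 0, 0, 10, 0, 0, 0, 0, 0, 0, 10, 0, 0, 0, 0, 0, 0, 10]'

```text
clock: 19.28
tcp_pos: [0.5975, -0.3075, 0.2413]
orientation: [[0.017, 1.0, 0.007], [0.94, -0.018, 0.342], [0.342, 0.001, -0.94]]
ft_force: [-2.2, -1.2, 5.2]
opening: 0.0177
gripper_force: 98.6
```

Contact with the forks (about 5 N up), so I release.

>>> move_arm --series '[0, 0, -0.3, 0, 0, 0, 20, 0, 0, 0, 0, 0, 0, 24, 0, 0, 0, 0, 0, 0, 30, 0, 0, 0, 0, 0, 0, 40, 0, 0, 0, 0, 0, 0, 50, 0, 0, 0, 0, 0, 0, 50, 0, 0, 0, 0, 0, 0, 50, 0, 0, 0, 0, 0, 0, 50, 0, 0, 0, 0, 0, 0, 50, 0, 0, 0, 0, 0, 0, 50]'

```text
clock: 20.12
tcp_pos: [0.5975, -0.3076, 0.241]
orientation: [[0.017, 1.0, 0.007], [0.939, -0.018, 0.342], [0.342, 0.001, -0.94]]
ft_force: [-0.2, -0.1, 0.4]
opening: 0.05
gripper_force: 0.0
```

>>> move_arm --series '[0, 0, -3, 0, 0, 0, 50, 0, 0, -5, 0, 0, 0, 50, 0, 0, -10, 0, 0, 0, 50, 0, 0, -15, 0, 0, 0, 50, 0, 0, -20, 0, 0, 0, 50, 0, 0, -20, 0, 0, 0, 50, 0, 0, -20, 0, 0, 0, 50, 0, 0, -20, 0, 0, 0, 50, 0, 0, -15, 0, 0, 0, 50, 0, 0, -10, 0, 0, 0, 50]'

```text
clock: 20.95
tcp_pos: [0.5967, -0.3557, 0.3737]
orientation: [[0.017, 1.0, 0.01], [0.94, -0.019, 0.341], [0.341, 0.004, -0.94]]
ft_force: [0.9, 0.4, 0.7]
opening: 0.05
gripper_force: 0.0
```

```bash
python3 cov.py; python3 - <<'E'
from h import *
np.set_printoptions(precision=2,suppress=True)
R=toolR(RY,20);Rp=np.stack([R[:,0],-R[:,1],-R[:,2]],1);o=RO+[0,0,.075]
fs=[load('top'),load('side')]
for f in fs:
    W=cloud(f);p=W[~np.isnan(W[...,0])];q=(p-o)@Rp*1000
    b=q[(abs(q[:,1])<20)&(abs(q[:,2]-12)<10)&(q[:,0]>78)&(q[:,0]<150)];print('blade n',len(b))
    if len(b):print('x',np.percentile(b[:,0],[1,50,97]),'y',np.percentile(b[:,1],[3,50,97]),'z',np.median(b[:,2]),np.polyfit(b[:,0],b[:,2],1))
b=cv2.resize(fs[1]['frame'][90:410,220:460],(450,600),interpolation=cv2.INTER_CUBIC)
a=cv2.resize(fs[0]['frame'][170:260,340:430],(350,350),interpolation=cv2.INTER_CUBIC)
a=cv2.copyMakeBorder(a,0,250,0,0,cv2.BORDER_CONSTANT)
cv2.imwrite('pics/e1.png',np.hstack([a,b]))
E
```

```text
clock 20.95 tip [ 0.601 -0.179  0.263] s,n,lat [-200.512  266.075 -137.909] pitch 19.94376669674473 yaw 88.9654495142849 F tool(x,y,z) [ 0.608  0.927 -0.531] M [ 0.018 -0.379 -0.012] j [ 54.147  59.104 -57.615  71.064  28.056  74.179   2.721] op 0.0500394319305521
top 238
x by z [ -0.115 101.366] angle 118.44341886570699 zmax 333.08691794993837 x [60.564 63.453 66.686]
side 1434
x by z [ -0.238 142.234] angle 111.60847510491467 zmax 334.0383513721207 x [63.162 73.617 83.896]
blade n 193
x [ 78.24 105.86 129.36] y [-9.46  0.17  9.45] z 14.213551227535124 [-0.01 15.16]
blade n 0
```

View pics/e1.png

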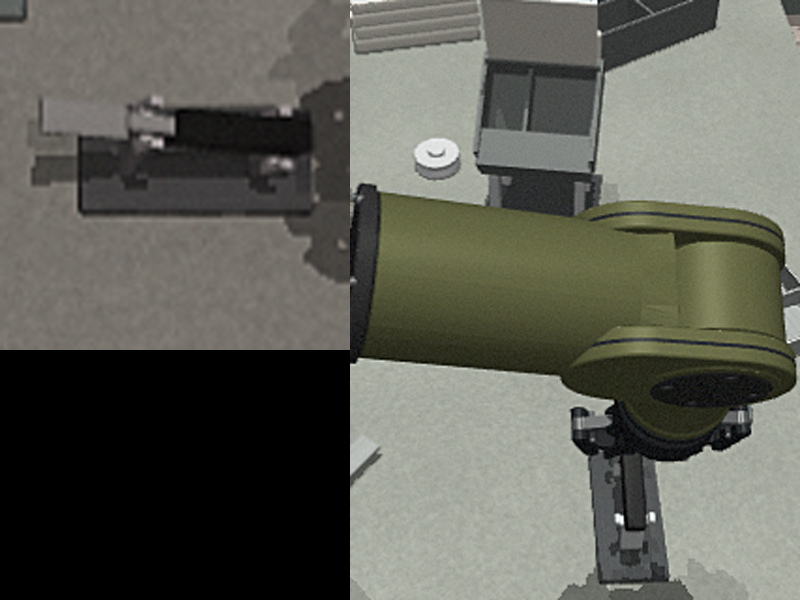

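The tool lies in both forks: the shank is between the prongs at top crop (150,120), and the handle in the rear fork at side crop (632,520). It sits within 1–2 mm of the seat and the blade is at the high end. The cover stands open at about 112° and the gripper is clear, so I hand in.

```bash
python3 -c "
from rig import robot
print(robot.job_done())"
```

```text
the job is handed in; nothing more can be done
None
```

The cover was levered open to about 112° and the pry tool is lying in both forks of its rest, blade at the high end; I handed the job in at about 21 s, and no verdict was returned.

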